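Slide the cover card out of its frame into the punch

TASK

Get the big cover card ready for punching: lift the stapler off it and stand it upright on a free patch of bare desk where it touches nothing else, without dropping it. Then press lightly on the card's top and slide it, always flat on the desk, out through the open side of the wooden frame and into the punch's throat, until its short edge is fully home against the back stop and its long edge lies flush along the guide rail. Do not push the other things on the desk about.

Things in the scene. Friction and masses are not known exactly. Their poses are not given: they have to be found in the camera images.
- card: stiff brown board card, 140 (its x) x 100 (its y) x 3 mm, about 0.05 kg, loose, flat on the desk in the frame, stapler on top. Too thin to grasp: slide it by pressing on its top. It slips on the smooth desk (friction about 0.16, varies) far more easily than under the fingertips; rigid, it turns best with spread fingers near one end. Origin: centre of its underside, z up; its x starts along the frame's x.
- stapler_mid (a point): black desk stapler, 130 mm long (its x), 36 mm wide at the foot (its y; lowest 8 mm) and 30 mm wide above (from 24 to 48 mm above its underside), 48 mm tall, about 0.3 kg, loose, standing on the card at any modest angle. This point is its centre, 24 mm above its underside; z up. Standing on the bare desk this point is 24 mm high.
- frame: fixed three-sided wooden stacking frame without a floor (the card lies on the desk itself), three walls 8 mm thick and 10 mm high around an inside 152 mm (its x) x 112 mm (its y); walls on its -x, +x and -y sides, its whole +y side is open. Origin: centre of the inside, on the desk.
- punch: fixed grey hole punch, origin on the desk in the corner where back stop (plane x=0, facing -x) meets guide rail (plane y=0, facing -y). Head: y -162 to 20, x -15 to 90, 57 mm tall, handle bar to 130 mm high at x=75. Under its front lip (x -15 to 0) the throat is open from the desk to 11 mm up. Rail: y 0 to 12, 9 mm high, x from -130 to 0.
- punch_home (a point): the point on the desk, fixed to the punch, where the centre of the big card lies when fully home: 70 mm before the back stop and 50 mm beside the guide rail; same axes as the punch, the card's x along this x.
- bottle: clear bottle, 66 mm diameter, 190 mm tall, loose bystander; origin: centre of its underside
- cup: white cup, 72 mm diameter, 95 mm tall, loose bystander; origin: centre of its underside
- jar: glass jar, 68 mm diameter, 90 mm tall, loose bystander; origin: centre of its underside
- tape: roll of blue tape lying flat, 90 mm outer diameter, 24 mm tall, loose bystander; origin: centre of its underside
- calculator: grey desk calculator, 140 (its x) x 85 (its y) x 20 mm, loose bystander; origin: centre of its underside
- small_card: small brown card, 85 (its x) x 55 (its y) x 3 mm, loose bystander, not the one to punch; origin: centre of its underside
- notebook: grey notebook, 152 (its x) x 115 (its y) x 20 mm, loose bystander; origin: centre of its underside
Things that resemble listed ones, but are neither listed nor needed, are in the scene too. What is shaped like the part that bears stapler_mid but turquoise or white is not meant.

How it is judged:
By the outcome, as a careful person would: the job done as asked, in the order asked, and still so for the second after the job is handed in, with the robot touching nothing.
It also fails if it takes over 72 s, if anything falls off the work surface, if the arm or the gripper's body presses on something with over 40 N, if the wrist force passes 120 N, or if a joint passes its speed limit or range.

ROBOT

A 6-joint arm with a two-finger parallel gripper is mounted at the origin on the work surface. World frame = base frame: x ahead of the robot, y to its left, z up, the work surface at z = 0. Lengths are in mm, angles in rad, forces in N, time in s.
With the tool pointing down it reaches from about 350 to 875 mm from the base axis. Payload 4.2 kg.
Tool frame: the origin (TCP) lies midway between the tips of the shut fingers; the grasp point (between the pads) lies 19 mm behind it (arm.tcp_to_grasp is the distance from the TCP to the grasp point, in mm); z points along the fingers, y is the line along which they close (so a half turn about z gives the same grasp; the last joint's range is limited). The gripper opens to 85 mm and grips with 20 to 120 N. Pads are 22 mm wide; open, the fingers measure 114 mm over their backs; the gripper's body (76 mm by 85 mm) begins 54 mm behind the grasp point. The pads swing forward as they close: fully open they stand 13 mm farther back than shut.
Start: joints at [-0.842, 0.385, 0.008, 0, -1.194, -0.259], TCP at [282.954, -557.258, 231.312] pointing down, gripper open.
Joint ranges: [-3.14, 3.14], [-1.21, 2.06], [-1.07, 1.41], [-3.16, 2.05], [-2.99, -0.16], [-3.1, 3.1]. Speed limits (rad/s): [2.79, 2.79, 3.14, 3.14, 3.14, 3.14].

INTERFACE

Orientations are given as a unit quaternion [x, y, z, w].
In Python, from bench import arm gives the robot as it stands.
- The arm moves only by the tool arm_command, never from a script. Its argument "rows" is a list of rows, each a list of 2 entries, a list of its own where there are three numbers: the shift along the tool's x, y, z as a fraction of full scale, then the turn, a rotation vector about the tool's x, y, z as a fraction of full scale. In form: [[[x, y, z], [wx, wy, wz]], ...]. A call has 1 to 5 rows; each row is the pose to reach, as a shift and turn from the pose commanded when the call began, along the tool's axes at that moment, turning the shorter way round; what a row does not reach only later rows make up. Full scale, the value 1, is 0.25 m for a shift and 180 degrees for a turn. A row lasts 1/10 s, in which the tool goes at most 50 mm and 8.59 degrees, less where a joint would pass 70% of its speed; a pose out of reach is approached as far as the arm can. A call with a number of a shift or a turn outside -1 to 1 is refused whole. A call with a gripper value outside its range is refused whole. "grip" is the opening, from 0 (shut) to 1 (fully open), set as the call begins (left out, the last holds). The fingers move at their own pace and stop on an object; the grip force is fixed at half the most. Time passes only in rows, so rows that repeat a pose let the fingers close. It gives the time, the measured TCP pose, the force, the opening and the grip force at its end, in the units of the state.
- arm.read_state(): the state, without advancing time (a new reading comes with each control period).
- arm.get_image(name): name is "scene" or "top" or "wrist"; returns (picture, depth): 480x640x3 uint8, blue, green, red; 480x640 float32, mm along the optical axis (not along the pixel's ray), 0 where there is no reading.
- arm.camera_info(name): a dict with "fx", "fy", "cx", "cy" (pixels), "k1" (the pictures are not rectified: a ray, as slopes to the right and down, at radius r is drawn at 1 + k1 r^2 times it, then the intrinsics apply), "extrinsics" (4x4, takes a point from camera to world coordinates). Camera axes: x right, y down, z forward; pixel columns grow to the right and rows downward; lengths in mm; the calibration is good to about 2 mm. A picture is of the moment at which its call begins: read the wrist's pose just before it. camera_info takes no time and is no camera call; for the wrist camera it gives the pose at the moment of the call.
- arm.job_done(): hands the job in; it is judged then, once.
Trained networks look in the newest picture that a camera, given by its name, has taken for a name from the list of things; names that differ only in an ending like _2 or _b are one class to them, and where a whole thing is asked for, a point or a joint stands for the part that bears it (a point fixed in the world has none). Each returns a list of dicts, best first, with "score" (0 to 1); they miss things now and then, are a little off and sometimes report something else, mostly with a low value. They report only what shows in the picture. A call takes as long as a camera call. They do not tell look-alikes from the thing itself.
- arm.spot_in(camera, query): "position" ([column, row] in pixels, amid what is visible of it).
The state is a dict: "clock": time; "joints": joint angles; "joint_vel": joint speeds; "joint_efforts": joint torques, N m; "position": TCP position; "ee_rot": TCP orientation; "contact_force": force on the tool from outside, world axes, zero at the start; "wrist_torque": the same for the moment, N m; "gripper_width": finger opening in mm; "grasp_force": force on a finger pad.
Only numpy, scipy, OpenCV 4.12 (cv2) and the standard library are available. Lean on these libraries where they do the work, as an engineer would, in place of code of your own. Each camera call takes 0.05 s, during which the arm holds its last target. There are 200 camera calls.

## Working session

There is one attempt and no reset: what is moved stays moved. The work goes in short steps, Python scripts to look and compute and a tool call to move; the robot and the scene stay as the last step left them, time stands still between calls to the robot, and variables do not carry over. Pictures are saved under pics/ and viewed, at most 10 in all, crops included, and the job is handed in when it is done.

Besides the shell and the picture viewer there is one more tool, called after "Call:" as name(argument=value, ...), one argument or row to a line, values as JSON. arm_command: Moves the arm, as the interface text tells. Shift numbers are shares of 0.25 m and turn numbers shares of 180 degrees, none past 1 either way. Its arguments: {"type":"object","properties":{"rows":{"type":"array","items":{"type":"array"}},"grip":{"type":"number"}},"required":["rows"]}

```bash
mkdir -p pics; ls; cat > h.py <<'E'
import numpy as np,cv2
from scipy.spatial.transform import Rotation as R
from bench import arm
def ray(ci,u,v):
    d=np.array([(u-ci['cx'])/ci['fx'],(v-ci['cy'])/ci['fy']]);p=d.copy()
    for _ in range(20): p=d/(1+ci['k1']*(p@p))
    return np.array([p[0],p[1],1.])
def atz(ci,u,v,z):
    E=np.array(ci['extrinsics']);d=E[:3,:3]@ray(ci,u,v);o=E[:3,3]
    return o+d*(z-o[2])/d[2]
def atd(ci,u,v,dep):
    E=np.array(ci['extrinsics']);return E[:3,:3]@(ray(ci,u,v)*dep)+E[:3,3]
def proj(ci,P):
    E=np.linalg.inv(np.array(ci['extrinsics']));q=E[:3,:3]@np.array(P)+E[:3,3];s=q[:2]/q[2];s=s*(1+ci['k1']*(s@s))
    return s[0]*ci['fx']+ci['cx'],s[1]*ci['fy']+ci['cy']
E
python3 - <<'E'
from h import *
np.set_printoptions(suppress=True,precision=3)
for n in['top','scene']:
    p,d=arm.get_image(n);cv2.imwrite(f'pics/{n}0.png',p);np.savez(f'{n}0.npz',p=p,d=d)
    ci=arm.camera_info(n);print(n,ci)
ci=arm.camera_info('top');d=np.load('top0.npz')['d']
for q in['card','stapler_mid','frame','punch','bottle','cup','jar','tape','calculator','small_card','notebook']:
    for r in arm.spot_in('top',q)[:3]:
        u,v=r['position'];dd=d[int(v),int(u)];print(q,round(r['score'],2),np.round([u,v]),np.round(atd(ci,u,v,dd)))
E
```

```text
pics
top {'fx': 610.3540995241493, 'fy': 610.3540995241493, 'cx': 315.53061892299667, 'cy': 236.90138237188998, 'k1': -0.07267191892871401, 'extrinsics': array([[  -0.013,   -0.997,    0.071,  363.585],
       [  -1.   ,    0.014,    0.005,  -12.702],
       [  -0.006,   -0.071,   -0.997, 1672.993],
       [   0.   ,    0.   ,    0.   ,    1.   ]])}
scene {'fx': 483.4612771856764, 'fy': 483.4612771856764, 'cx': 314.6420303879054, 'cy': 239.97861823588724, 'k1': -0.07258409872849454, 'extrinsics': array([[ -0.802,   0.496,  -0.333, 842.321],
       [  0.598,   0.658,  -0.458, 499.358],
       [ -0.008,  -0.566,  -0.824, 951.585],
       [  0.   ,   0.   ,   0.   ,   1.   ]])}
card 0.83 [386. 232.] [ 493. -196.    8.]
stapler_mid 0.95 [322. 290.] [339. -19.  52.]
stapler_mid 0.8 [392. 309.] [ 286. -205.   47.]
stapler_mid 0.74 [396. 236.] [ 478. -217.   58.]
frame 0.96 [414. 235.] [ 485. -275.    7.]
punch 0.69 [245. 169.] [666. 184.  50.]
bottle 0.74 [316. 143.] [714. -10. 140.]
jar 0.62 [370. 155.] [ 689. -149.   95.]
jar 0.21 [438. 164.] [ 681. -346.    5.]
tape 0.85 [276. 281.] [363. 106.   1.]
calculator 0.64 [155. 201.] [586. 436.  20.]
notebook 0.65 [485. 259.] [ 415. -463.   24.]
notebook 0.43 [440. 161.] [ 690. -351.    6.]
```

View pics/top0.png

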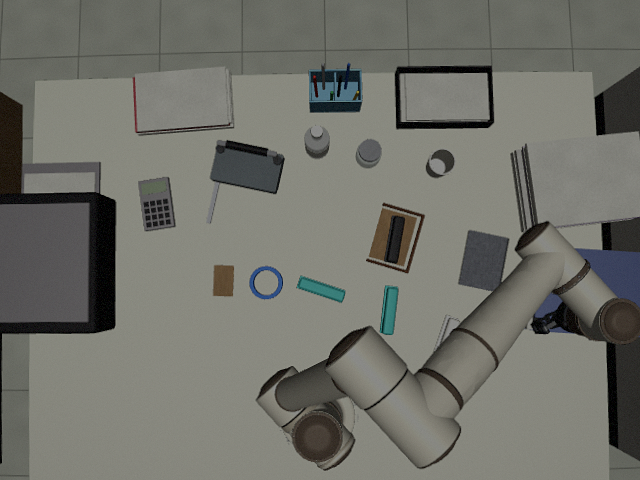

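```bash
python3 - <<'E'
from h import *
p=np.load('top0.npz')['p']
cv2.imwrite('pics/crop1.png',cv2.resize(p[140:340,200:460],None,fx=3,fy=3,interpolation=cv2.INTER_CUBIC))
E
```

```text
(no output)
```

View pics/crop1.png

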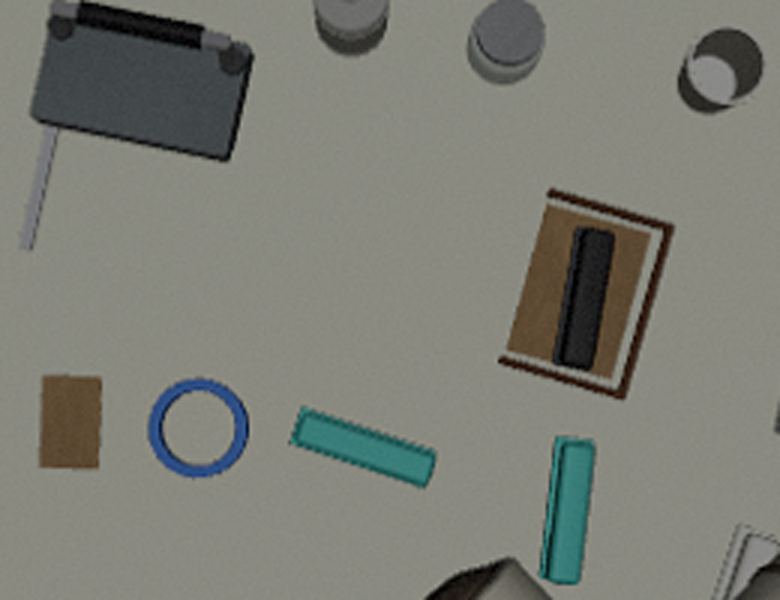

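The black stapler on the card at top-view pixel (396,238) is the one I want. The look-alikes are turquoise at (322,290) and (390,309), and a white one half hidden near (448,325). The small card at (223,280) is the wrong card. The frame opens to the left (world +y), and the punch is at (245,165) with its rail at (213,203).

```bash
cat >> h.py <<'E'
np.set_printoptions(suppress=True,precision=4)
def go(pos,xdir_deg):
    """shift/turn fractions to TCP pos, tool down, tool x axis at yaw xdir_deg"""
    s=arm.read_state();Rc=R.from_quat(s['ee_rot']);a=np.radians(xdir_deg)
    x=np.array([np.cos(a),np.sin(a),0]);z=np.array([0,0,-1.]);Rt=R.from_matrix(np.c_[x,np.cross(z,x),z])
    sh=Rc.inv().apply(np.array(pos)-s['position'])/250;tw=(Rc.inv()*Rt).as_rotvec()/np.pi
    print('shift',sh,'turn',tw)
def st():
    s=arm.read_state();M=R.from_quat(s['ee_rot']).as_matrix()
    print('t',s['clock'],'pos',s['position'],'xyaw',np.degrees(np.arctan2(M[1,0],M[0,0])),'F',s['contact_force'],'w',s['gripper_width'],'g',s['grasp_force'],'j',s['joints'])
E
python3 - <<'E'
from h import *
st(); s=arm.read_state();print(R.from_quat(s['ee_rot']).as_matrix())
ci=arm.camera_info('wrist');print(ci, s['position']);E=ci['extrinsics']
print('cam in tool',R.from_quat(s['ee_rot']).inv().apply(E[:3,3]-s['position']))
go([460,-200,330],-10);go([460,-200,330],170)
# stapler & frame rough, from top
t=arm.camera_info('top')
for n,u,v,z in [('stap lo',200+578/3,140+360/3,48),('stap hi',200+600/3,140+230/3,48),('frameTR',200+672/3,140+226/3,10),('frameBR',200+624/3,140+398/3,10),('frTL',200+548/3,140+190/3,10),('frBL',200+500/3,140+360/3,10),('railend',200+26/3,140+248/3,9),('railtop',200+52/3,140+130/3,9),('lipR',200+228/3,140+160/3,57),('lipL',200+33/3,140+115/3,57)]:
    print(n,atz(t,u,v,z))
E
```

```text
t 0.65 pos [ 282.9655 -557.2412  231.3136] xyaw -153.08136599098702 F [ 0.1935 -0.332   0.0481] w 85.21714622276147 g 0.0 j [-0.8424  0.3847  0.0079 -0.     -1.194  -0.2586]
[[-0.8917 -0.4527  0.    ]
 [-0.4527  0.8917  0.    ]
 [-0.      0.     -1.    ]]
{'fx': 432.82212156705293, 'fy': 432.82212156705293, 'cx': 324.34022080974506, 'cy': 240.29405892468031, 'k1': -0.0548466754332884, 'extrinsics': array([[  -0.4518,    0.8439,    0.2895,  207.7561],
       [   0.8921,    0.4274,    0.1464, -595.4082],
       [  -0.0002,    0.3244,   -0.9459,  373.0921],
       [   0.    ,    0.    ,    0.    ,    1.    ]])} [ 282.9655 -557.2412  231.3136]
cam in tool [  84.3352    0.0197 -141.7811]
shift [-1.2784  0.9536 -0.3947] turn [-0.      0.     -0.7949]
shift [-1.2784  0.9536 -0.3947] turn [0.     0.     0.2051]
stap lo [ 415.2065 -208.6684   48.    ]
stap hi [ 530.8979 -230.9005   48.    ]
frameTR [ 537.6218 -302.0493   10.    ]
frameBR [ 381.3343 -254.3379   10.    ]
frTL [ 572.2007 -189.2536   10.    ]
frBL [ 417.4051 -142.3385   10.    ]
railend [525.6669 289.1732   9.    ]
railtop [634.3759 265.2048   9.    ]
lipR [597.1262  99.926   57.    ]
lipL [640.3966 274.271   57.    ]
```

Call:
arm_command(
  rows=[
    [[-0.15, 0.15, -0.4], [0, 0, 0.05]],
    [[-0.3, 0.3, -0.4], [0, 0, 0.1]],
    [[-0.5, 0.45, -0.4], [0, 0, 0.15]],
    [[-0.7, 0.6, -0.4], [0, 0, 0.2]],
    [[-0.9, 0.75, -0.4], [0, 0, 0.205]],
  ],
  grip=1,
)

```text
clock: 1.15
position: [361.4, -366.9, 326.2]
ee_rot: [0.09, 0.996, -0.001, 0.001]
contact_force: [1.4, 0.6, -0.1]
gripper_width: 85.4
grasp_force: 0.0
```

```bash
python3 - <<'E'
from h import *
st();go([450,-200,330],170)
E
```

```text
t 1.15 pos [ 361.4454 -366.9397  326.1739] xyaw 169.72920057158294 F [ 1.4285  0.5616 -0.0567] w 85.39950958557169 g 0.0 j [-0.4774  0.139  -0.0911  0.0002 -1.3385 -1.2727]
shift [-0.2295  0.7202 -0.0154] turn [-0.0003  0.0007 -0.0015]
```

Call:
arm_command(
  rows=[
    [[-0.23, 0.7, 0], [0, 0, 0]],
    [[-0.23, 0.7, 0], [0, 0, 0]],
    [[-0.23, 0.7, 0], [0, 0, 0]],
    [[-0.23, 0.7, 0], [0, 0, 0]],
    [[-0.23, 0.7, 0], [0, 0, 0]],
  ],
)

```text
clock: 1.65
position: [449.5, -202.7, 325.2]
ee_rot: [0.084, 0.996, 0.0, 0.0]
contact_force: [-0.4, 0.3, 0.9]
gripper_width: 85.4
grasp_force: 0.0
```

```bash
python3 - <<'E'
from h import *
st();
ci=arm.camera_info('wrist');p,d=arm.get_image('wrist');cv2.imwrite('pics/w1.png',p);import pickle;pickle.dump((ci,p,d),open('w1.pkl','wb'))
for q in['card','stapler_mid','frame']:
    for r in arm.spot_in('wrist',q)[:3]:
        u,v=r['position'];print(q,r['score'],u,v,atd(ci,u,v,d[int(v),int(u)]))
E
```

```text
t 1.65 pos [ 449.5285 -202.7422  325.2066] xyaw 170.32468232049072 F [-0.4166  0.3482  0.8699] w 85.40632552511492 g 0.0 j [-0.094   0.1001 -0.1385 -0.0005 -1.3313 -1.6456]
card 0.9 337.7 201.8 [ 482.5324 -193.8129    0.7203]
card 0.48 266.4 188.8 [ 453.3875 -267.1859    8.3252]
stapler_mid 0.72 314.3 198.4 [ 462.9376 -215.4997   50.038 ]
stapler_mid 0.72 124.6 8.2 [ 260.8296 -356.1577   34.3264]
stapler_mid 0.6 301.7 40.9 [ 319.4097 -201.3432   48.0542]
frame 0.89 267.7 191.3 [ 457.364  -267.2788    2.9856]
```

View pics/w1.png

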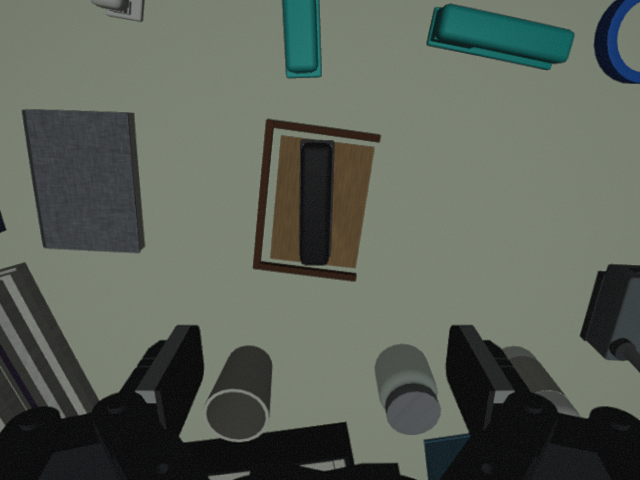

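The wrist view shows the black stapler at (315,202) on the card, inside the frame. The turquoise look-alikes are at (302,37) and (500,37), and a white one is at (125,8). The choice holds.

```bash
cat >> h.py <<'E'
def world(ci,d):
    v,u=np.mgrid[0:480,0:640];pts=np.stack([u,v],-1).reshape(-1,1,2).astype(np.float32)
    x=(pts[:,0,0]-ci['cx'])/ci['fx'];y=(pts[:,0,1]-ci['cy'])/ci['fy'];a,b=x.copy(),y.copy()
    for _ in range(15): f=1+ci['k1']*(a*a+b*b);a,b=x/f,y/f
    r=np.c_[a,b,np.ones_like(a)]*d.reshape(-1,1);E=np.array(ci['extrinsics'])
    return (r@E[:3,:3].T+E[:3,3]).reshape(480,640,3)
def rect(P):
    (c,s,a)=cv2.minAreaRect(P[:,:2].astype(np.float32));a=np.radians(a);L=np.array(s)
    if s[0]<s[1]: a+=np.pi/2;L=L[::-1]
    a=np.degrees(a);a=(a+90)%180-90
    return np.round(c,1),np.round(L,1),round(a,2)
E
python3 - <<'E'
from h import *
import pickle
ci,p,d=pickle.load(open('w1.pkl','rb'));W=world(ci,d)
c=(slice(100,300),slice(240,400));w=W[c];q=p[c].astype(int)
def big(m):
    n,l,s,_=cv2.connectedComponentsWithStats(m.astype(np.uint8));return l==1+np.argmax(s[1:,4])
top=big(w[...,2]>40);print('stapler top z',np.median(w[top][:,2]),rect(w[top]))
b,g,r=[q[...,i] for i in range(3)]
print('px desk/card/frame',p[200,450],p[200,285],p[200,262], 'desk z',np.median(W[180:230,420:480,2]))
cardm=big((r>b*1.4)&(r>75)&(w[...,2]<20)); cv2.imwrite('m.png',cardm*255)
# rectify: project card pixels onto z=3 plane
def onz(m,z):
    v,u=np.nonzero(m);return np.array([atz(ci,x+240,y+100,z) for x,y in zip(u,v)])
P=onz(cardm,3);print('card',rect(P),cardm.sum())
fr=big((r<90)&(r>b*1.25)&(w[...,2]<25)&~top);P=onz(fr,10);print('frame',rect(P),fr.sum())
for m,n in((cardm,'card'),(fr,'frame')):print(n,w[m][:,2].mean())
E
```

```text
stapler top z 49.72894636374315 (array([ 449.5, -211.9]), array([172.1,  30. ]), np.float64(-11.31))
px desk/card/frame [118 133 124] [44 67 84] [23 34 51] desk z -0.8974943883796698
card (array([ 490. , -186.2]), array([139.1,  41.4]), np.float64(-16.58)) 3918
frame (array([ 487.4, -186.8]), array([136.2,  41.7]), np.float64(-16.66)) 3234
card 2.205161695783234
frame 2.3305930498461542[ WARN:0@0.762] global loadsave.cpp:1063 imwrite_ Unsupported depth image for selected encoder is fallbacked to CV_8U.
```

```bash
cat >> h.py <<'E'
def prect(P,lo=1,hi=99):
    P=P[:,:2];c=np.median(P,0);e=np.linalg.svd(P-c,full_matrices=False)[2];x=e[0]*np.sign(e[0][0]);y=np.array([-x[1],x[0]])
    a=np.percentile((P-c)@x,[lo,hi]);b=np.percentile((P-c)@y,[lo,hi])
    return c+x*a.mean()+y*b.mean(),np.ptp(a),np.ptp(b),np.degrees(np.arctan2(x[1],x[0]))
E
python3 - <<'E'
from h import *
import pickle
ci,p,d=pickle.load(open('w1.pkl','rb'));W=world(ci,d)
c=(slice(130,280),slice(285,345));w=W[c];m=(w[...,2]>42)&(w[...,2]<58)
m=cv2.morphologyEx(m.astype(np.uint8),cv2.MORPH_OPEN,np.ones((5,5)))>0
P=w[m];print(prect(P,0.3,99.7),rect(P))
v,u=np.nonzero(m);P=np.array([atz(ci,a+285,b+130,51) for a,b in zip(u,v)]);print(prect(P,.3,99.7))
print([atz(ci,*x,51)[:2] for x in((317,142),(314,264))])
E
```

```text
(array([ 472.5218, -216.5499]), np.float64(123.86552526236835), np.float64(29.642931051217005), np.float64(-11.350161514043755)) (array([ 472.7, -216.5]), array([124.8,  30. ]), np.float64(-11.47))
(array([ 471.6283, -216.2586]), np.float64(123.38312881820835), np.float64(29.173500503518945), np.float64(-11.351078328834625))
[array([ 409.3564, -203.3025]), array([ 531.1329, -228.0166])]
```

```bash
python3 - <<'E'
from h import *
z=np.load('top0.npz');ci=arm.camera_info('top');p=z['p'];W=world(ci,z['d'])
# ortho grid 2mm on z=0: x 330..750, y -480..330
xs=np.arange(330,750,3);ys=np.arange(-480,330,3)
uv=np.array([[proj(ci,(x,y,0)) for y in ys] for x in xs]).astype(np.float32)
o=cv2.remap(p,uv[...,0],uv[...,1],cv2.INTER_LINEAR).astype(int)
desk=np.median(o.reshape(-1,3),0);occ=(np.abs(o-desk).max(-1)>14).astype(np.uint8)
occ=cv2.morphologyEx(occ,cv2.MORPH_OPEN,np.ones((2,2)))
obs=occ.copy()
def foot(c,L,Wd,a):
    return ((c[1]-ys[0])/3,(c[0]-xs[0])/3),(Wd/3,L/3),0
def poly(c,L,Wd,a):
    a=np.radians(a);x=np.array([np.cos(a),np.sin(a)]);y=np.array([-x[1],x[0]])
    Q=[np.array(c)+i*L/2*x+j*Wd/2*y for i,j in((1,1),(1,-1),(-1,-1),(-1,1))]
    return np.array([[(q[1]-ys[0])/3,(q[0]-xs[0])/3] for q in Q]).round().astype(np.int32)
path=[(481,-214),(520,-90),(532,225),(571,217)]
for A,B in zip(path[:-1],path[1:]):
    for t in np.linspace(0,1,25): cv2.fillPoly(obs,[poly(np.array(A)+(np.array(B)-A)*t,160,120,-14)],1)
D=cv2.distanceTransform(1-obs,cv2.DIST_L2,5)*3
best=[]
for a in range(-90,90,15):
  for x in range(400,700,10):
    for y in range(-430,280,10):
      if np.hypot(x,y)>780: continue
      m=np.zeros_like(obs);cv2.fillPoly(m,[poly((x,y),130,36,a)],1);cl=D[m>0].min()
      if cl>20:
        m2=np.zeros_like(obs);cv2.fillPoly(m2,[poly((x,y),90,120,a)],1);best.append((min(cl,D[m2>0].min()+15),x,y,a))
best.sort(reverse=True)
seen=[]
for b in best:
    if all(np.hypot(b[1]-s[1],b[2]-s[2])>60 for s in seen): seen.append(b);print(b)
    if len(seen)>7:break
vis=cv2.resize(o.astype(np.uint8),None,fx=2,fy=2);vis[cv2.resize(obs,None,fx=2,fy=2)>0]//=2;cv2.imwrite('pics/occ.png',vis[::-1,::-1])
E
```

```text
(np.float32(38.3907), 600, -430, -45)
(np.float32(21.5907), 570, -370, 75)
(np.float32(21.0), 410, -330, -15)
(np.float32(18.0), 680, -240, -15)
(np.float32(18.0), 510, -360, -15)
(np.float32(15.0), 660, 0, -90)
(np.float32(15.0), 650, -80, 75)
(np.float32(15.0), 630, -160, 75)
```

View pics/occ.png

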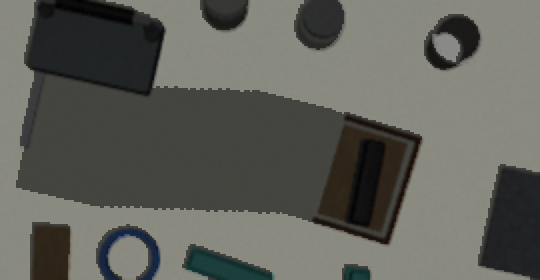

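```bash
python3 - <<'E'
from h import *
st();go([472,-216.4,80],168.6)
E
```

```text
t 1.85 pos [ 447.692  -206.2532  325.1188] xyaw 169.97885061598834 F [ 0.4461  0.0206 -0.5469] w 85.53613573135459 g 0.0 j [-0.1015  0.1002 -0.1389  0.0001 -1.3318 -1.6442]
shift [-0.1028 -0.0229  0.9805] turn [-0.     -0.      0.0077]
```

Call:
arm_command(
  rows=[
    [[-0.1, -0.02, 0.75], [0, 0, 0.008]],
    [[-0.1, -0.02, 0.75], [0, 0, 0.008]],
    [[-0.1, -0.02, 0.75], [0, 0, 0.008]],
    [[-0.1, -0.02, 0.75], [0, 0, 0.008]],
    [[-0.1, -0.02, 0.75], [0, 0, 0.008]],
  ],
)

```text
clock: 2.35
position: [467.6, -215.6, 132.3]
ee_rot: [0.101, 0.995, 0.001, -0.006]
contact_force: [-1.1, 0.1, 0.1]
gripper_width: 85.6
grasp_force: 0.0
```

Call:
arm_command(
  rows=[
    [[0, 0, 0], [0, 0, 0]],
    [[0, 0, 0], [0, 0, 0]],
  ],
)

```text
clock: 2.55
position: [473.2, -215.9, 140.2]
ee_rot: [0.1, 0.995, -0.0, 0.002]
contact_force: [-0.5, -0.8, -0.0]
gripper_width: 85.4
grasp_force: 0.0
```

```bash
python3 - <<'E'
from h import *
st();ci=arm.camera_info('wrist');p,d=arm.get_image('wrist');cv2.imwrite('pics/w2.png',p);W=world(ci,d)
m=(W[...,2]>43)&(W[...,2]<58)&(np.abs(W[...,0]-472)<90)&(np.abs(W[...,1]+216)<45)&(np.mgrid[0:480,0:640][0]<330)
m=cv2.morphologyEx(m.astype(np.uint8),cv2.MORPH_OPEN,np.ones((7,7)))>0
print(prect(W[m],.3,99.7),np.median(W[m][:,2]))
go([472,-216.4,20],168.6)
E
```

```text
t 2.55 pos [ 473.1844 -215.9289  140.1862] xyaw 168.55276395217544 F [-0.5447 -0.8252 -0.0172] w 85.42315918743503 g 0.0 j [-0.1154  0.2944 -0.3801  0.0009 -0.8915 -1.6558]
(array([ 468.7186, -215.7131]), np.float64(116.06073591329042), np.float64(29.73316685421382), np.float64(-11.272709405744001)) 49.80545693025199
shift [ 0.0068 -0.0036  0.4813] turn [-0.      0.0017 -0.0002]
```

View pics/w2.png

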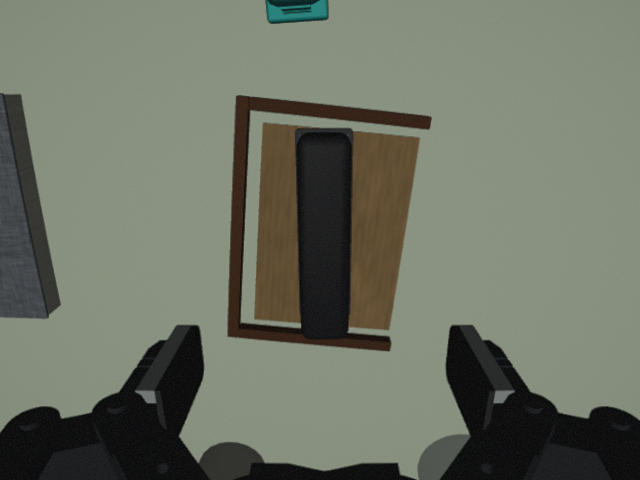

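The stapler sits at (325,232), between the fingers and well aligned with them. Next I descend and grip.

Call:
arm_command(
  rows=[
    [[0.007, -0.003, 0.2], [0, 0, 0]],
    [[0.007, -0.003, 0.34], [0, 0, 0]],
    [[0.007, -0.003, 0.42], [0, 0, 0]],
    [[0.007, -0.003, 0.48], [0, 0, 0]],
    [[0.007, -0.003, 0.48], [0, 0, 0]],
  ],
)

```text
clock: 3.1
position: [469.9, -215.4, 17.6]
ee_rot: [0.1, 0.995, 0.0, -0.0]
contact_force: [0.0, -0.7, -0.3]
gripper_width: 85.3
grasp_force: 0.0
```

Call:
arm_command(
  rows=[
    [[0, 0, 0], [0, 0, 0]],
    [[0, 0, 0], [0, 0, 0]],
    [[0, 0, 0], [0, 0, 0]],
    [[0, 0, 0], [0, 0, 0]],
    [[0, 0, 0], [0, 0, 0]],
  ],
  grip=0.2,
)

```text
clock: 3.6
position: [470.8, -215.6, 18.8]
ee_rot: [0.099, 0.995, -0.0, 0.001]
contact_force: [0.0, 0.9, 6.0]
gripper_width: 29.3
grasp_force: 61.3
```

Call:
arm_command(
  rows=[
    [[0, 0, 0], [0, 0, 0]],
    [[0, 0, 0], [0, 0, 0]],
    [[0, 0, 0], [0, 0, 0]],
    [[0, 0, 0], [0, 0, 0]],
  ],
)

```text
clock: 4.0
position: [470.8, -215.6, 18.8]
ee_rot: [0.099, 0.995, -0.0, 0.001]
contact_force: [0.2, 1.6, 6.4]
gripper_width: 29.1
grasp_force: 61.4
```

Call:
arm_command(
  rows=[
    [[0, 0, -0.08], [0, 0, 0]],
    [[0, 0, -0.2], [0, 0, 0]],
    [[0, 0, -0.35], [0, 0, 0]],
    [[0, 0, -0.45], [0, 0, 0]],
    [[0, 0, -0.45], [0, 0, 0]],
  ],
)

```text
clock: 4.5
position: [471.9, -215.8, 133.3]
ee_rot: [0.099, 0.995, -0.0, 0.004]
contact_force: [0.7, 1.3, -3.0]
gripper_width: 29.3
grasp_force: 60.4
```

```bash
python3 - <<'E'
from h import *
st();go([600,-420,130],135)
E
```

```text
t 4.5 pos [ 471.9434 -215.7956  133.3318] xyaw 168.596347533779 F [ 0.7178  1.3145 -2.9551] w 29.270620736350654 g 60.3575599193573 j [-0.1156  0.2997 -0.393   0.0006 -0.8705 -1.6547]
shift [-0.6635 -0.6994  0.0183] turn [0.0008 0.0023 0.1866]
```

Call:
arm_command(
  rows=[
    [[-0.1, -0.11, 0], [0, 0, 0.03]],
    [[-0.23, -0.25, 0], [0, 0, 0.07]],
    [[-0.36, -0.38, 0], [0, 0, 0.11]],
    [[-0.5, -0.53, 0], [0, 0, 0.15]],
    [[-0.63, -0.67, 0], [0, 0, 0.187]],
  ],
)

```text
clock: 5.0
position: [590.8, -411.6, 126.7]
ee_rot: [0.386, 0.923, 0.001, -0.002]
contact_force: [2.5, 0.0, -2.2]
gripper_width: 29.3
grasp_force: 60.3
```

Call:
arm_command(
  rows=[
    [[0, 0, 0], [0, 0, 0]],
    [[0, 0, 0], [0, 0, 0]],
    [[0, 0, 0], [0, 0, 0]],
  ],
)

```text
clock: 5.3
position: [589.8, -409.7, 127.9]
ee_rot: [0.383, 0.924, 0.0, -0.002]
contact_force: [-0.3, 0.5, -1.4]
gripper_width: 29.1
grasp_force: 60.3
```

```bash
python3 - <<'E'
from h import *
st();go([600,-420,15],135)
p,d=arm.get_image('wrist');cv2.imwrite('pics/w3.png',p)
E
```

```text
t 5.3 pos [ 589.8038 -409.6693  127.8762] xyaw 134.94163389623614 F [-0.3209  0.479  -1.4069] w 29.135604739979847 g 60.319697856903076 j [-0.383   0.6185  0.1374 -0.0008 -1.0938 -1.9738]
shift [-0.0599  0.0001  0.4513] turn [-0.0003 -0.0013 -0.0003]
```

View pics/w3.png

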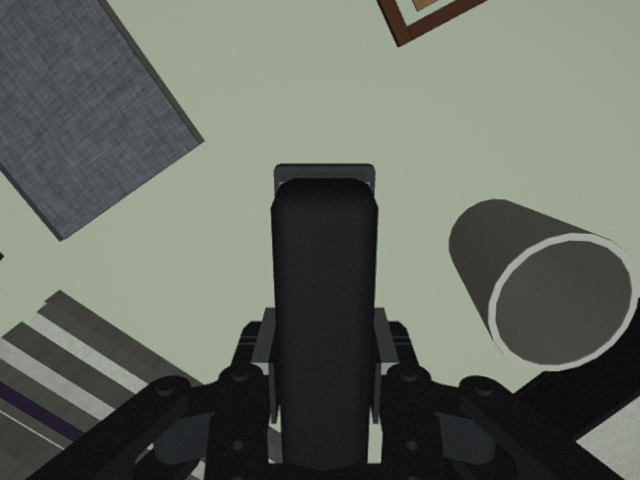

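The patch under the held stapler is bare. The cup's base is near (485,235), the notebook's corner at (200,140) and the booklets at lower left, all clear of the lowering path.

Call:
arm_command(
  rows=[
    [[0, 0, 0.15], [0, 0, 0]],
    [[0, 0, 0.3], [0, 0, 0]],
    [[0, 0, 0.38], [0, 0, 0]],
    [[0, 0, 0.42], [0, 0, 0]],
    [[0, 0, 0.43], [0, 0, 0]],
  ],
)

```text
clock: 5.85
position: [590.7, -409.8, 22.1]
ee_rot: [0.383, 0.924, -0.0, -0.001]
contact_force: [0.6, -0.3, -2.7]
gripper_width: 29.2
grasp_force: 60.3
```

Call:
arm_command(
  rows=[
    [[0, 0, 0], [0, 0, 0]],
    [[0, 0, 0.005], [0, 0, 0]],
    [[0, 0, 0.01], [0, 0, 0]],
    [[0, 0, 0.01], [0, 0, 0]],
  ],
)

```text
clock: 6.25
position: [591.4, -410.9, 20.9]
ee_rot: [0.383, 0.924, 0.0, 0.001]
contact_force: [-1.2, 1.1, -2.4]
gripper_width: 29.4
grasp_force: 60.3
```

Call:
arm_command(
  rows=[
    [[0, 0, 0.006], [0, 0, 0]],
    [[0, 0, 0.012], [0, 0, 0]],
    [[0, 0, 0.016], [0, 0, 0]],
    [[0, 0, 0.018], [0, 0, 0]],
    [[0, 0, 0.018], [0, 0, 0]],
  ],
)

```text
clock: 6.75
position: [591.3, -411.0, 15.9]
ee_rot: [0.383, 0.924, -0.0, 0.0]
contact_force: [-0.7, -0.3, -1.2]
gripper_width: 29.5
grasp_force: 60.5
```

Call:
arm_command(
  rows=[
    [[0, 0, 0.003], [0, 0, 0]],
    [[0, 0, 0.004], [0, 0, 0]],
    [[0, 0, 0.004], [0, 0, 0]],
  ],
)

```text
clock: 7.05
position: [591.6, -411.1, 15.9]
ee_rot: [0.383, 0.924, -0.0, 0.001]
contact_force: [-1.5, 2.0, 5.4]
gripper_width: 29.2
grasp_force: 61.2
```

Contact is firm, so I release. The fingers open, then the arm rises.

Call:
arm_command(
  rows=[
    [[0, 0, -0.004], [0, 0, 0]],
    [[0, 0, -0.004], [0, 0, 0]],
    [[0, 0, -0.004], [0, 0, 0]],
    [[0, 0, -0.004], [0, 0, 0]],
    [[0, 0, -0.004], [0, 0, 0]],
  ],
  grip=1,
)

```text
clock: 7.55
position: [591.0, -410.8, 15.3]
ee_rot: [0.383, 0.924, 0.0, -0.0]
contact_force: [-0.9, 0.4, -0.5]
gripper_width: 85.6
grasp_force: 0.0
```

Call:
arm_command(
  rows=[
    [[0, 0, -0.08], [0, 0, 0]],
    [[0, 0, -0.2], [0, 0, 0]],
    [[0, 0, -0.38], [0, 0, 0]],
    [[0, 0, -0.56], [0, 0, 0]],
    [[0, 0, -0.7], [0, 0, 0]],
  ],
)

```text
clock: 8.05
position: [591.6, -411.2, 193.9]
ee_rot: [0.383, 0.924, -0.0, 0.002]
contact_force: [0.1, 0.8, 0.1]
gripper_width: 85.1
grasp_force: 0.0
```

```bash
python3 - <<'E'
from h import *
st();ci=arm.camera_info('wrist');p,d=arm.get_image('wrist');W=world(ci,d)
m=(W[...,2]>38)&(W[...,2]<58)&(np.abs(W[...,0]-590)<75)&(np.abs(W[...,1]+410)<75)&(p.max(-1)<70)&(np.mgrid[0:480,0:640][0]<330)
print(prect(W[m]),np.median(W[m][:,2]))
go([440,-60,330],170)
E
```

```text
t 8.05 pos [ 591.605  -411.1961  193.9444] xyaw 134.93348360200235 F [0.0608 0.7916 0.1197] w 85.08832532735532 g 0.0 j [-0.3835  0.5707  0.2212  0.0007 -1.218  -1.9741]
(array([ 617.189 , -388.0598]), np.float64(119.88386477407255), np.float64(99.95888705886077), np.float64(-45.834456313344795)) 46.80851446411202
shift [ 1.4263  0.5642 -0.5345] turn [-0.0007  0.0048 -0.1945]
```

```bash
python3 - <<'E'
from h import *
st();go([440,30,360],170)
E
```

```text
t 8.1 pos [ 593.9396 -413.0373  201.2863] xyaw 134.98847110026045 F [ 0.8664 -1.248   6.1197] w 85.47811013551312 g 0.0 j [-0.3835  0.5654  0.2291  0.0037 -1.22   -1.9742]
shift [ 1.6792  0.819  -0.6576] turn [-0.0007  0.0048 -0.1945]
```

Call:
arm_command(
  rows=[
    [[0.1, 0.1, -0.2], [0, 0, -0.045]],
    [[0.3, 0.25, -0.4], [0, 0, -0.09]],
    [[0.45, 0.4, -0.5], [0, 0, -0.135]],
    [[0.6, 0.5, -0.6], [0, 0, -0.18]],
    [[0.8, 0.55, -0.65], [0, 0, -0.194]],
  ],
)

```text
clock: 8.6
position: [563.6, -213.9, 335.3]
ee_rot: [0.087, 0.996, -0.0, 0.001]
contact_force: [-0.4, 0.8, -0.5]
gripper_width: 85.6
grasp_force: 0.0
```

```bash
python3 - <<'E'
from h import *
st();go([440,30,360],170)
E
```

```text
t 8.6 pos [ 563.6413 -213.916   335.3049] xyaw 170.03888296190092 F [-0.354   0.7963 -0.4788] w 85.60790788604707 g 0.0 j [-0.0943  0.2955  0.1334  0.0002 -1.407  -1.6503]
shift [ 0.6557  0.8754 -0.1   ] turn [-0.      0.0006  0.0002]
```

Call:
arm_command(
  rows=[
    [[0.6, 0.9, -0.1], [0, 0, 0]],
    [[0.6, 0.9, -0.1], [0, 0, 0]],
    [[0.6, 0.9, -0.1], [0, 0, 0]],
    [[0.6, 0.9, -0.1], [0, 0, 0]],
    [[0.6, 0.9, -0.1], [0, 0, 0]],
  ],
  grip=0.6,
)

```text
clock: 9.1
position: [462.5, 14.3, 357.4]
ee_rot: [0.089, 0.996, 0.0, 0.0]
contact_force: [0.3, 1.0, 0.4]
gripper_width: 51.4
grasp_force: 0.0
```

Call:
arm_command(
  rows=[
    [[0.05, 0, 0], [0, 0, 0]],
    [[0.05, 0, 0], [0, 0, 0]],
    [[0.05, 0, 0], [0, 0, 0]],
    [[0.05, 0, 0], [0, 0, 0]],
  ],
)

```text
clock: 9.5
position: [451.9, 14.2, 356.9]
ee_rot: [0.089, 0.996, -0.0, -0.0]
contact_force: [-0.7, -0.5, 0.5]
gripper_width: 51.2
grasp_force: 0.0
```

```bash
python3 - <<'E'
from h import *
import pickle
st();ci=arm.camera_info('wrist');p,d=arm.get_image('wrist');pickle.dump((ci,p,d),open('w4.pkl','wb'));cv2.imwrite('pics/w4.png',p)
W=world(ci,d);b,g,r=[p[...,i].astype(int) for i in range(3)]
print('desk',np.median(W[100:200,250:330,2]))
def big(m):
    n,l,s,_=cv2.connectedComponentsWithStats(m.astype(np.uint8));return l==1+np.argmax(s[1:,4])
near=(np.abs(W[...,0]-485)<120)&(np.abs(W[...,1]+212)<120)&(np.mgrid[0:480,0:640][0]<330)
for nm,m,z in(('card',big(near&(r>b*1.4)&(r>70)),3),('frame',big(near&(r<70)&(r>b*1.25)),10)):
    v,u=np.nonzero(m);P=np.array([atz(ci,x,y,z) for x,y in zip(u,v)]);print(nm,m.sum(),rect(P),prect(P,.3,99.7))
E
```

```text
t 9.5 pos [451.9172  14.1842 356.8966] xyaw 169.7345305163621 F [-0.6934 -0.4975  0.529 ] w 51.19161326079806 g 0.0 j [ 0.3927  0.013  -0.1558  0.0001 -1.4027 -2.1426]
desk -0.8453796068326938
card 8794 (array([ 482. , -213.2]), array([139.1,  99.4]), np.float64(-16.83)) (array([ 481.9416, -213.1304]), np.float64(138.08835603197514), np.float64(98.84163472929987), np.float64(-16.925134054007586))
frame 2365 (array([ 478.5, -219.3]), array([167.6, 119.6]), np.float64(-17.52)) (array([ 478.5397, -219.2457]), np.float64(172.2120207415012), np.float64(127.76909997161496), np.float64(-13.56986598721745))
```

View pics/w4.png

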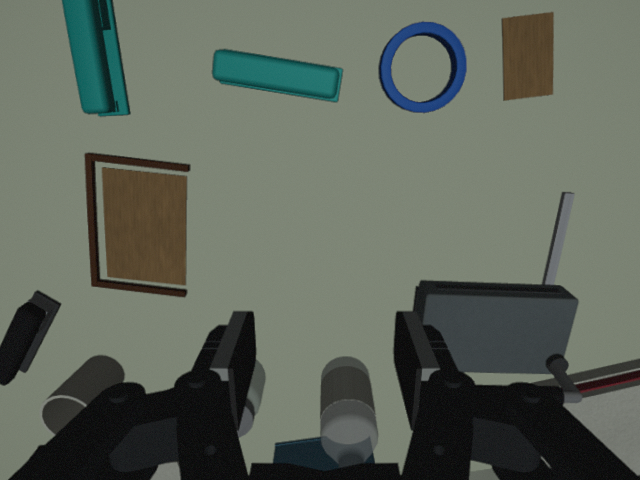

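Card at (145,225) and frame at (140,224). The stapler stands at (28,335), and the punch head is at (495,325) with its rail running from (567,193) to (548,284).

```bash
python3 - <<'E'
from h import *
import pickle
ci,p,d=pickle.load(open('w4.pkl','rb'));W=world(ci,d)
g=p.astype(int)
for v in (195,210,230,250,270): print(v,[tuple(g[v,u])[1] for u in range(536,582,2)], np.round(W[v,536:582:4,2],0))
# sub-pixel rail left/right edges via row gradient
L=[];Rr=[]
for v in range(200,278,3):
    row=cv2.GaussianBlur(p,(3,3),0)[v,:,1].astype(float)
    u0=int(560-(v-210)*0.2); gr=np.gradient(row[u0-18:u0+18])
    L.append(atz(ci,u0-18+np.argmax(np.abs(gr[:18])),v,9)); Rr.append(atz(ci,u0+np.argmax(np.abs(gr[18:])),v,9))
for n,A in(('L',L),('R',Rr)):
    A=np.array(A);k=np.polyfit(A[:,0],A[:,1],1);res=A[:,1]-np.polyval(k,A[:,0]);ok=np.abs(res)<3;k=np.polyfit(A[ok,0],A[ok,1],1)
    print(n,np.degrees(np.arctan(k[0])),'y at x=600',np.polyval(k,600),ok.sum(),len(ok))
m=(W[...,2]>50)&(W[...,2]<62)&(W[...,1]>60)&(W[...,1]<300)&(W[...,0]<660)&(np.mgrid[0:480,0:640][0]<345)
e=[]
for u in range(440,560,5):
    vs=np.nonzero(m[:,u])[0]
    if len(vs): e.append(W[vs[0],u])
e=np.array(e);print('front edge',e[::5]);k=np.polyfit(e[:,1],e[:,0],1);print('lip slope yaw',np.degrees(np.arctan(-k[0])),'x at y=180',np.polyval(k,180))
P=W[m];a=np.radians(-12);x=np.array([np.cos(a),np.sin(a)]);y=np.array([-x[1],x[0]])
print('head extents in yaw -12: x',np.percentile(P[:,:2]@x,[.5,99.5]),'y',np.percentile(P[:,:2]@y,[.5,99.5]))
cv2.imwrite('pics/w4c.png',cv2.resize(p[180:380,400:600],None,fx=3,fy=3,interpolation=cv2.INTER_CUBIC))
E
```

```text
195 [np.int64(133), np.int64(133), np.int64(131), np.int64(131), np.int64(131), np.int64(131), np.int64(132), np.int64(132), np.int64(131), np.int64(131), np.int64(132), np.int64(133), np.int64(121), np.int64(46), np.int64(78), np.int64(114), np.int64(113), np.int64(110), np.int64(114), np.int64(121), np.int64(133), np.int64(130), np.int64(132)] [499.  -0.  -1.  -1.  -0.  -0.  -2.   7.   7.  10.  -1.  -2.]
210 [np.int64(132), np.int64(133), np.int64(131), np.int64(133), np.int64(131), np.int64(131), np.int64(131), np.int64(131), np.int64(131), np.int64(131), np.int64(134), np.int64(61), np.int64(48), np.int64(113), np.int64(113), np.int64(110), np.int64(110), np.int64(117), np.int64(130), np.int64(130), np.int64(131), np.int64(131), np.int64(131)] [-1. -2. -1. -1. -2. -1.  4.  8.  7. -0. -3. -2.]
230 [np.int64(132), np.int64(132), np.int64(133), np.int64(131), np.int64(132), np.int64(130), np.int64(133), np.int64(132), np.int64(132), np.int64(46), np.int64(48), np.int64(115), np.int64(112), np.int64(113), np.int64(115), np.int64(124), np.int64(131), np.int64(131), np.int64(132), np.i
[... 606 characters left out ...]
(96), np.int64(111), np.int64(112), np.int64(114), np.int64(115), np.int64(131), np.int64(132), np.int64(131), np.int64(132), np.int64(132), np.int64(131), np.int64(132), np.int64(132), np.int64(132), np.int64(132), np.int64(132), np.int64(130)] [-2. -1. -1.  7.  7.  8. -1. -1. -2. -0. -0. -2.]
L -12.656390851561175 y at x=600 265.4235376463621 26 26
R -12.406024491307315 y at x=600 269.8518589990072 26 26
front edge [[607.727  119.9988  50.9415]
 [613.1198 148.5521  50.8025]
 [619.564  177.0663  51.1993]
 [625.6385 206.4313  50.1157]
 [632.8479 234.9304  51.7366]]
lip slope yaw -12.711629255257 x at y=180 620.1659217889392
head extents in yaw -12: x [568.3666 617.7202] y [226.43   404.0009]
```

View pics/w4c.png

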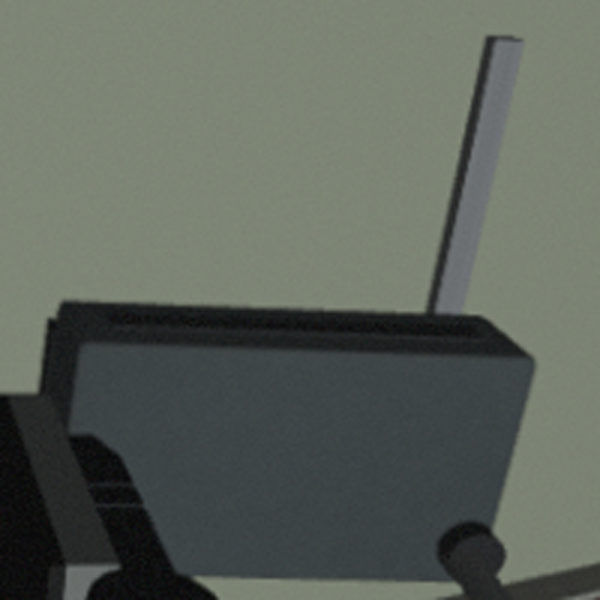

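```bash
python3 - <<'E'
from h import *
import pickle
ci,p,d=pickle.load(open('w4.pkl','rb'))
# verify punch model by projection
a=np.radians(-12.6);x=np.array([np.cos(a),np.sin(a)]);y=np.array([-x[1],x[0]]);O=581*x+394.2*y;print('punch O',O)
for q in((-130,0,0),(-130,0,9),(-130,12,9),(-40,0,0),(-40,0,9),(-15,20,57),(-15,-162,57),(-15,-162,0),(-15,0,11),(-15,-162,11),(-15,20,0)):
    print(q,np.round(proj(ci,[*(O+q[0]*x+q[1]*y),q[2]]),1), 'crop',np.round((np.array(proj(ci,[*(O+q[0]*x+q[1]*y),q[2]]))-[400,180])*3))
go([453.3,-204.5,60],163.1)
E
```

```text
punch O [652.9997 257.9652]
(-130, 0, 0) [560.8 190.8] crop [482.  32.]
(-130, 0, 9) [564.7 192.5] crop [494.  37.]
(-130, 12, 9) [574.4 193. ] crop [523.  39.]
(-40, 0, 0) [545.7 261.1] crop [437. 243.]
(-40, 0, 9) [549.1 263.7] crop [447. 251.]
(-15, 20, 57) [581.1 299.9] crop [543. 360.]
(-15, -162, 57) [426.2 295.1] crop [ 79. 345.]
(-15, -162, 0) [416.2 275. ] crop [ 49. 285.]
(-15, 0, 11) [545.8 282.9] crop [437. 309.]
(-15, -162, 11) [418.  278.6] crop [ 54. 296.]
(-15, 20, 0) [556.7 279.8] crop [470. 299.]
shift [-0.1623 -0.8587  1.1876] turn [-0.0002 -0.0002  0.0368]
```

Call:
arm_command(
  rows=[
    [[-0.05, -0.2, 0], [0, 0, 0.037]],
    [[-0.1, -0.4, 0.15], [0, 0, 0.037]],
    [[-0.16, -0.6, 0.3], [0, 0, 0.037]],
    [[-0.16, -0.8, 0.5], [0, 0, 0.037]],
    [[-0.16, -0.86, 0.65], [0, 0, 0.037]],
  ],
  grip=0.5,
)

```text
clock: 10.05
position: [455.8, -185.1, 224.2]
ee_rot: [0.148, 0.989, -0.0, 0.001]
contact_force: [0.8, 0.3, -0.2]
gripper_width: 42.7
grasp_force: 0.0
```

Call:
arm_command(
  rows=[
    [[0, 0, 0.15], [0, 0, 0]],
    [[0, 0, 0.25], [0, 0, 0]],
    [[0, 0, 0.35], [0, 0, 0]],
    [[0, 0, 0.43], [0, 0, 0]],
    [[0, 0, 0.43], [0, 0, 0]],
  ],
)

```text
clock: 10.55
position: [453.1, -182.8, 114.3]
ee_rot: [0.148, 0.989, -0.0, -0.004]
contact_force: [-0.3, 0.0, -0.7]
gripper_width: 42.3
grasp_force: 0.0
```

```bash
python3 - <<'E'
from h import *
st();go([453.3,-204.5,10],163.1)
E
```

```text
t 10.55 pos [ 453.1337 -182.7776  114.3194] xyaw 163.0199708425333 F [-0.3299  0.0409 -0.7202] w 42.314632666309876 g 0.0 j [-0.0505  0.2845 -0.4759 -0.0007 -0.8181 -1.8161]
shift [-0.0292 -0.0823  0.4172] turn [-0.0004 -0.0024 -0.0004]
```

Call:
arm_command(
  rows=[
    [[-0.027, -0.082, 0.1], [0, 0, 0]],
    [[-0.027, -0.082, 0.2], [0, 0, 0]],
    [[-0.027, -0.082, 0.3], [0, 0, 0]],
    [[-0.027, -0.082, 0.37], [0, 0, 0]],
    [[-0.027, -0.082, 0.39], [0, 0, 0]],
  ],
)

```text
clock: 11.05
position: [455.5, -204.2, 18.9]
ee_rot: [0.147, 0.989, -0.0, -0.001]
contact_force: [-0.2, 0.1, -0.4]
gripper_width: 43.0
grasp_force: 0.0
```

Call:
arm_command(
  rows=[
    [[0, 0, 0], [0, 0, 0]],
    [[0, 0, 0], [0, 0, 0]],
    [[0, 0, 0], [0, 0, 0]],
  ],
)

```text
clock: 11.35
position: [456.9, -203.7, 21.3]
ee_rot: [0.146, 0.989, -0.0, 0.001]
contact_force: [0.2, 1.5, 0.6]
gripper_width: 42.6
grasp_force: 0.0
```

```bash
python3 - <<'E'
from h import *
st();go([453.3,-204.5,3],163.1)
E
```

```text
t 11.35 pos [ 456.89   -203.6988   21.2861] xyaw 163.18601216183043 F [0.1655 1.4929 0.5876] w 42.57184176825416 g 0.0 j [-0.0941  0.4415 -0.5475  0.0003 -0.5792 -1.7704]
shift [ 0.013  -0.0072  0.0731] turn [0.0001 0.0009 0.0005]
```

Call:
arm_command(
  rows=[
    [[0.01, 0, 0.02], [0, 0, 0]],
    [[0.01, 0, 0.04], [0, 0, 0]],
    [[0.01, 0, 0.05], [0, 0, 0]],
    [[0.01, 0, 0.056], [0, 0, 0]],
    [[0.01, 0, 0.056], [0, 0, 0]],
  ],
)

```text
clock: 11.85
position: [453.3, -202.7, 5.7]
ee_rot: [0.146, 0.989, -0.0, -0.0]
contact_force: [-0.3, -0.2, 0.7]
gripper_width: 42.9
grasp_force: 0.0
```

Call:
arm_command(
  rows=[
    [[0, 0, 0.004], [0, 0, 0]],
    [[0, 0, 0.008], [0, 0, 0]],
    [[0, 0, 0.012], [0, 0, 0]],
    [[0, 0, 0.012], [0, 0, 0]],
  ],
)

```text
clock: 12.25
position: [453.4, -202.8, 2.9]
ee_rot: [0.146, 0.989, 0.0, -0.0]
contact_force: [-1.0, 0.2, 0.1]
gripper_width: 42.6
grasp_force: 0.0
```

Call:
arm_command(
  rows=[
    [[0, 0, 0.004], [0, 0, 0]],
    [[0, 0, 0.008], [0, 0, 0]],
    [[0, 0, 0.008], [0, 0, 0]],
  ],
)

```text
clock: 12.55
position: [453.8, -202.8, 1.2]
ee_rot: [0.146, 0.989, -0.0, 0.0]
contact_force: [0.3, -0.4, 1.4]
gripper_width: 43.1
grasp_force: 0.8
```

Call:
arm_command(
  rows=[
    [[0, 0, 0.003], [0, 0, 0]],
    [[0, 0, 0.004], [0, 0, 0]],
    [[0, 0, 0.004], [0, 0, 0]],
  ],
)

```text
clock: 12.85
position: [454.4, -203.0, 1.2]
ee_rot: [0.146, 0.989, -0.0, 0.001]
contact_force: [-1.7, -0.5, 8.4]
gripper_width: 43.1
grasp_force: 4.1
```

Call:
arm_command(
  rows=[
    [[0, 0.03, 0], [0, 0, 0]],
    [[0, 0.09, 0], [0, 0, 0]],
    [[0, 0.15, 0], [0, 0, 0]],
    [[0, 0.2, 0], [0, 0, 0]],
    [[0, 0.24, 0], [0, 0, 0]],
  ],
)

```text
clock: 13.35
position: [472.5, -144.9, 1.2]
ee_rot: [0.146, 0.989, -0.0, 0.002]
contact_force: [0.2, -1.0, 7.2]
gripper_width: 42.7
grasp_force: 3.6
```

```bash
cat >> h.py <<'E'
def card(tag=None):
    ci=arm.camera_info('wrist');p,d=arm.get_image('wrist')
    b,g,r=[p[...,i].astype(int) for i in range(3)]
    m=((r>b*1.4)&(r>60)).astype(np.uint8);m[330:]=0
    n,l,s,_=cv2.connectedComponentsWithStats(m);k=1+np.argmax(s[1:,4]);v,u=np.nonzero(l==k)
    P=np.array([atz(ci,x,y,3) for x,y in zip(u,v)]);print('card vis',s[k],rect(P),prect(P,.5,99.5))
    if tag: cv2.imwrite(f'pics/{tag}.png',p)
    return ci,p,P
E
python3 - <<'E'
from h import *
st();card('w5')
E
```

```text
t 13.35 pos [ 472.4602 -144.8997    1.2025] xyaw 163.2459196996889 F [ 0.1698 -1.0069  7.1559] w 42.68806854778691 g 3.632420207723044 j [ 0.0321  0.47   -0.5778  0.0012 -0.5199 -1.8963]
card vis [  175   231   289    99 26131] (array([ 452.2, -141.2]), array([98.9, 38.1]), np.float64(73.27)) (array([ 452.267 , -141.2434]), np.float64(97.93853202872845), np.float64(37.5924738624284), np.float64(73.27828162598433))
```

View pics/w5.png

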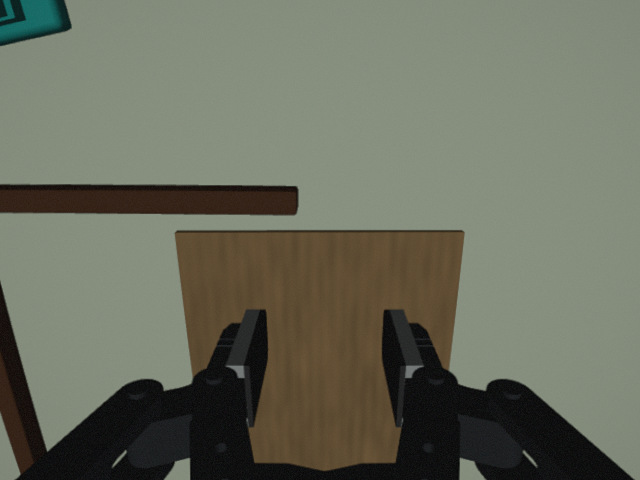

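The card follows the fingers. It is centred at (320,330) and its yaw is unchanged, with 20 px of clearance to the frame wall at (150,200). I keep sliding it out.

Call:
arm_command(
  rows=[
    [[0, 0.06, 0], [0, 0, 0]],
    [[0, 0.14, 0], [0, 0, 0]],
    [[0, 0.22, 0], [0, 0, 0]],
    [[0, 0.3, 0], [0, 0, 0]],
    [[0, 0.34, 0], [0, 0, 0]],
  ],
)

```text
clock: 13.9
position: [497.3, -62.7, 1.2]
ee_rot: [0.145, 0.989, 0.0, 0.002]
contact_force: [0.5, -1.4, 7.7]
gripper_width: 42.6
grasp_force: 3.7
```

```bash
cat >> h.py <<'E'
def cpose(tag=None):
    ci,p,P=card(tag);c,s,a=rect(P)
    # rear-edge based pose: axis along card x, near -14 deg
    a=a if abs(a)<45 else a-90*np.sign(a)
    t=np.radians(a);x=np.array([np.cos(t),np.sin(t)]);y=np.array([-x[1],x[0]])
    q=P[:,:2]@x;w=P[:,:2]@y;rear=np.percentile(q,.3);y0,y1=np.percentile(w,[.3,99.7])
    C=(rear+70)*x+(y0+y1)/2*y;print('card centre',C,'yaw',a,'width',y1-y0)
    b=np.radians(-12.6);X=np.array([np.cos(b),np.sin(b)]);Y=np.array([-X[1],X[0]]);D=C-np.array([573.8,224.4])
    print('rel home (punch axes)',D@X,D@Y)
    return C,a
E
python3 - <<'E'
from h import *
st();cpose();go([503.8,231.8,1.2],167.4)
E
```

```text
t 13.9 pos [497.2751 -62.7237   1.2052] xyaw 163.30214832136988 F [ 0.5316 -1.4302  7.7116] w 42.634585862770265 g 3.7231545776012354 j [ 0.1994  0.4779 -0.5605  0.0013 -0.5294 -2.0628]
card vis [  175   231   290    99 25975] (array([477.3, -59.1]), array([99. , 38.2]), np.float64(72.9)) (array([477.1077, -59.0761]), np.float64(97.95511832100166), np.float64(37.57593280106185), np.float64(73.19653186949598))
card centre [526.1502 -74.1639] yaw -17.099999999999994 width 98.33351466540391
rel home (punch axes) 18.627435534077208 -301.76799177332344
shift [0.3138 1.1329 0.0003] turn [ 0.0004  0.0012 -0.0225]
```

Call:
arm_command(
  rows=[
    [[0.03, 0.08, 0], [0, 0, -0.004]],
    [[0.06, 0.19, 0], [0, 0, -0.01]],
    [[0.09, 0.3, 0], [0, 0, -0.016]],
    [[0.12, 0.41, 0], [0, 0, -0.022]],
    [[0.15, 0.5, 0], [0, 0, -0.0245]],
  ],
)

```text
clock: 14.45
position: [497.1, 68.3, 1.2]
ee_rot: [0.107, 0.994, 0.0, 0.001]
contact_force: [0.7, -1.6, 7.8]
gripper_width: 42.9
grasp_force: 3.7
```

```bash
python3 - <<'E'
from h import *
st();cpose();go([503.3,234.6,1.2],167.4)
E
```

```text
t 14.45 pos [497.0997  68.2679   1.1902] xyaw 167.70329309635403 F [ 0.6945 -1.6366  7.8265] w 42.868049886833724 g 3.666677475121105 j [ 0.461   0.4786 -0.5591  0.0014 -0.5303 -2.2476]
card vis [  180   227   287   103 24704] (array([479.3,  70.1]), array([99. , 39.8]), np.float64(73.54)) (array([477.3595,  70.6505]), np.float64(98.08273899036033), np.float64(37.37635383367054), np.float64(75.8122776851304))
card centre [527.5256  55.8587] yaw -16.459999999999994 width 98.33319471218448
rel home (punch axes) -8.393835397656332 -174.57668503540432
shift [0.1163 0.6454 0.0013] turn [0.0008 0.0013 0.0026]
```

```bash
cat >> h.py <<'E'
def cpose(tag=None):
    ci=arm.camera_info('wrist');p,d=arm.get_image('wrist')
    if tag: cv2.imwrite(f'pics/{tag}.png',p)
    b,g,r=[p[...,i].astype(int) for i in range(3)]
    m=((r>b*1.4)&(r>60)).astype(np.uint8);m[330:]=0
    n,l,s,_=cv2.connectedComponentsWithStats(m);k=1+np.argmax(s[1:,4]);L=l==k
    us=np.nonzero(L.any(0))[0];u0,u1=us[0],us[-1]
    def fit(pts,ax):
        P=np.array([atz(ci,u,v,3)[:2] for u,v in pts])
        for _ in range(3):
            c=P.mean(0);e=np.linalg.svd(P-c)[2];res=(P-c)@e[1];P=P[np.abs(res)<max(.7,2*res.std())]
        e0=e[0]*np.sign(e[0][ax]);return c,e0
    c,e=fit([(u,np.argmax(L[:,u])) for u in range(u0+12,u1-12,2)],1)
    a=np.degrees(np.arctan2(-e[0],e[1]))
    rows=np.nonzero(L.any(1))[0];r0=rows[0]+12
    sl,el=fit([(np.argmax(L[v]),v) for v in range(r0,min(r0+70,328),2)],0)
    sr,er=fit([(639-np.argmax(L[v][::-1]),v) for v in range(r0,min(r0+70,328),2)],0)
    x=np.array([e[1],-e[0]]);y=e
    C=(c@x+70)*x+((sl@y+sr@y)/2)*y
    f=lambda q:np.degrees(np.arctan2(q[1],q[0]))
    b=np.radians(-12.6);X=np.array([np.cos(b),np.sin(b)]);Y=np.array([-X[1],X[0]]);D=C-np.array([573.8,224.4])
    print('centre',C,'yaw rear',a,'sides',f(el),f(er),'width',(sr-sl)@y,'rel home',D@X,D@Y)
E
python3 - <<'E'
from h import *
cpose()
E
```

```text
centre [528.363   59.3874] yaw rear -15.275225459957976 sides -15.400946383989778 -15.132051236985683 width 98.5561560903623 rel home -8.346355505256824 -170.95029436403425
```

Call:
arm_command(
  rows=[
    [[0.02, 0.08, 0], [0, 0, -0.004]],
    [[0.04, 0.16, 0], [0, 0, -0.01]],
    [[0.05, 0.24, 0], [0, 0, -0.015]],
    [[0.06, 0.32, 0], [0, 0, -0.02]],
    [[0.07, 0.35, 0], [0, 0, -0.02]],
  ],
)

```text
clock: 15.05
position: [499.0, 157.6, 1.2]
ee_rot: [0.076, 0.997, 0.001, 0.001]
contact_force: [0.7, -1.0, 8.6]
gripper_width: 42.9
grasp_force: 4.3
```

```bash
python3 - <<'E'
from h import *
st();cpose()
E
```

```text
t 15.05 pos [499.0425 157.6129   1.1811] xyaw 171.3290497235447 F [ 0.7166 -1.0241  8.6049] w 42.907169983726845 g 4.345219810238632 j [ 0.6167  0.5028 -0.5056  0.0015 -0.5592 -2.3401]
centre [530.5252 147.2608] yaw rear -12.79338569371543 sides -13.064218370055507 -10.90029524410931 width 98.40623741292501 rel home -25.405232302333363 -84.72154411124984
```

Call:
arm_command(
  rows=[
    [[0.02, 0.06, 0], [0, 0, 0]],
    [[0.037, 0.14, 0], [0, 0, 0]],
    [[0.037, 0.22, 0], [0, 0, 0]],
    [[0.037, 0.28, 0], [0, 0, 0]],
    [[0.037, 0.31, 0], [0, 0, 0]],
  ],
)

```text
clock: 15.6
position: [501.3, 235.1, 1.2]
ee_rot: [0.076, 0.997, 0.001, 0.001]
contact_force: [0.1, -0.7, 7.8]
gripper_width: 42.2
grasp_force: 4.2
```

```bash
python3 - <<'E'
from h import *
st();cpose('w6')
E
```

```text
t 15.6 pos [501.3095 235.1096   1.2223] xyaw 171.2717354668846 F [ 0.1437 -0.738   7.8218] w 42.18734569372235 g 4.195171127503272 j [ 0.7317  0.5378 -0.4281  0.0013 -0.6026 -2.4559]
centre [532.2603 220.2418] yaw rear -14.628338670821051 sides -15.048387400282845 58.75547951198838 width 92.01705742312937 rel home -39.632189242843936 -13.11966055274795
```

View pics/w6.png

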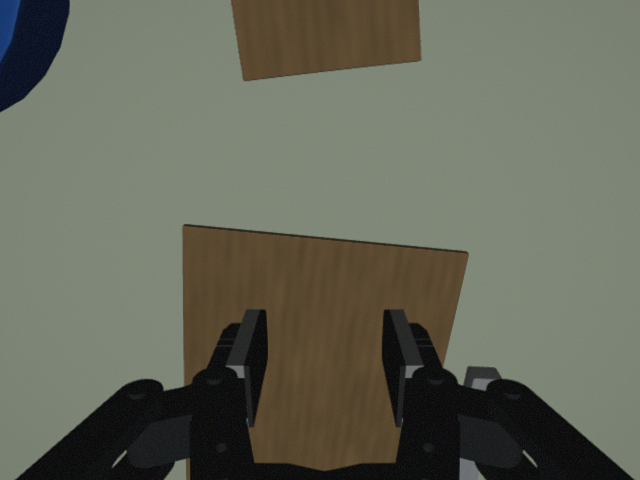

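The card is centred near (320,350) with its yaw 2° off. The rail end at (483,378) is still clear of the card's right edge. I trim the yaw, then slide it into the throat.

Call:
arm_command(
  rows=[
    [[0, 0, 0], [0, 0, -0.006]],
    [[0, 0, 0], [0, 0, -0.012]],
    [[0, 0, 0], [0, 0, -0.016]],
    [[0, 0, 0], [0, 0, -0.016]],
  ],
)

```text
clock: 16.05
position: [501.2, 234.3, 1.2]
ee_rot: [0.051, 0.999, 0.001, 0.001]
contact_force: [-1.1, 1.3, 7.0]
gripper_width: 43.1
grasp_force: 3.6
```

```bash
python3 - <<'E'
from h import *
st();cpose()
E
```

```text
t 16.05 pos [501.1716 234.2915   1.2255] xyaw 174.1021147996839 F [-1.0691  1.3115  6.9962] w 43.113153895774424 g 3.5672894665958665 j [ 0.7306  0.5371 -0.4293  0.0007 -0.6017 -2.4049]
centre [532.5017 218.2125] yaw rear -13.334689025295704 sides -13.623814791407534 65.43724681627344 width 87.76526613162368 rel home -38.95399478325276 -15.04739463460913
```

Call:
arm_command(
  rows=[
    [[-0.02, -0.002, 0], [0, 0, -0.004]],
    [[-0.05, -0.006, 0], [0, 0, -0.008]],
    [[-0.08, -0.01, 0], [0, 0, -0.01]],
    [[-0.11, -0.013, 0], [0, 0, -0.01]],
    [[-0.13, -0.015, 0], [0, 0, -0.01]],
  ],
)

```text
clock: 16.6
position: [533.3, 226.7, 1.2]
ee_rot: [0.036, 0.999, 0.0, 0.001]
contact_force: [-0.8, -0.0, 7.7]
gripper_width: 42.5
grasp_force: 3.8
```

```bash
python3 - <<'E'
from h import *
st();cpose('w7')
E
```

```text
t 16.6 pos [533.3196 226.7399   1.2267] xyaw 175.8722494428109 F [-0.8379 -0.0499  7.6975] w 42.49572614362781 g 3.815994905453408 j [ 0.6816  0.568  -0.3612  0.0008 -0.6395 -2.3251]
centre [565.1152 211.9051] yaw rear -11.370754675386406 sides -11.678213970925269 67.14063227201467 width 88.07304774790288 rel home -5.749940279635506 -14.088494987347639
```

View pics/w7.png

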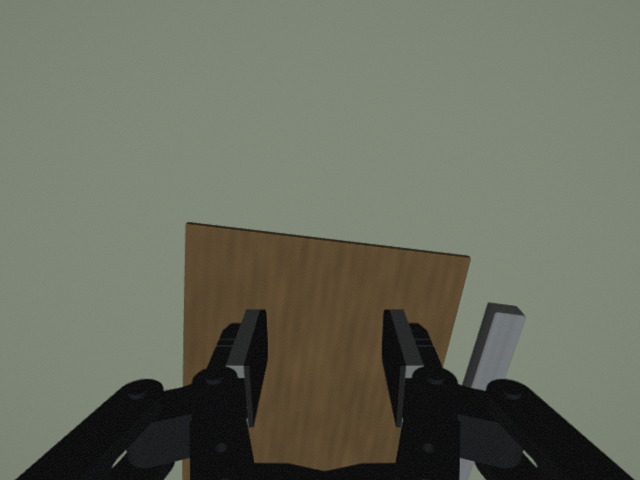

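Call:
arm_command(
  rows=[
    [[-0.002, 0.01, 0], [0, 0, 0]],
    [[-0.003, 0.02, 0], [0, 0, 0]],
    [[-0.004, 0.028, 0], [0, 0, 0]],
    [[-0.005, 0.032, 0], [0, 0, 0]],
    [[-0.005, 0.032, 0], [0, 0, 0]],
  ],
)

```text
clock: 17.15
position: [534.9, 234.7, 1.2]
ee_rot: [0.036, 0.999, 0.0, 0.001]
contact_force: [-0.8, -0.6, 6.7]
gripper_width: 43.2
grasp_force: 3.5
```

```bash
cat >> h.py <<'E'
def gap():
    "card rear/left/right edges and rail inner face from the wrist picture; numbers in punch axes"
    ci=arm.camera_info('wrist');p,d=arm.get_image('wrist')
    b,g,r=[p[...,i].astype(int) for i in range(3)]
    L=((r>b*1.4)&(r>60));L[330:]=0
    n,l,s,_=cv2.connectedComponentsWithStats(L.astype(np.uint8));L=l==1+np.argmax(s[1:,4])
    v0=np.nonzero(L.any(1))[0][0]; B=np.radians(-12.6);X=np.array([np.cos(B),np.sin(B)]);Y=np.array([-X[1],X[0]]);O=np.array([653.,258.])
    loc=lambda u,v,z:(lambda q:np.round([q@X,q@Y],1))(atz(ci,u,v,z)[:2]-O)
    us=np.nonzero(L.any(0))[0]
    for u in np.linspace(us[0]+15,us[-1]-15,4).astype(int): print('rear',u,loc(u,np.argmax(L[:,u]),3))
    for v in range(240,340,12):
        c=np.nonzero(L[v])[0]
        if len(c)<50: continue
        row=p[v].astype(int);u=c[-1]+1
        # dark rail side to right
        seg=row[u:u+110].max(-1);dk=np.nonzero(seg<75)[0];lt=[]
        k=None
        for i in range(len(seg)-6):
            if seg[i]<80 and seg[i+5:i+8].min()>95 and abs(row[u+i+6,0]-row[u+i+6,1])<12: k=i
        print(v,'left',loc(c[0],v,3),'right',loc(c[-1],v,3),'seg',seg[:90:5])
E
python3 - <<'E'
from h import *
st();gap()
E
```

```text
t 17.15 pos [534.9267 234.7475   1.2211] xyaw 175.88040658803965 F [-0.7745 -0.6361  6.664 ] w 43.21624577940199 g 3.452701325149974 j [ 0.6909  0.5735 -0.3493  0.001  -0.6459 -2.3344]
rear 199 [-145.2  -97.1]
rear 284 [-145.5  -68. ]
rear 369 [-146.2  -38.7]
rear 454 [-146.8   -8.7]
240 left [-139.1 -101.2] right [-146.2  -53.7] seg [ 58  44  53 102 126 134 138 137 137 136 138 137 137 137 137 137 138 138]
252 left [-134.7 -101.4] right [-146.8  -19.1] seg [ 59  42  58 100 123 135 136 138 137 137 136 137 136 136 137 137 135 136]
264 left [-130.1 -101.2] right [-144.6   -3.1] seg [105 138 136 136 137 136 135 135 135 135 137 137 135 136 136 133 135 135]
276 left [-125.5 -101. ] right [-140.   -3.] seg [109 136 136 139 138 136 135 135 136 136 137 135 135 134 136 136 136 136]
288 left [-120.8 -101.2] right [-135.3   -2.8] seg [112 136 137 137 137 136 135 135 135 135 135 136 136 135 137 135 136 138]
300 left [-116. -101.] right [-130.5   -2.7] seg [113 134  97 124 138 137 136 137 136 136 136 136 134 136 136 136 136 137]
312 left [-111.1 -100.9] right [-125.6   -2.6] seg [118 127  47  84 122 116 114  93  71  78 135 135 136 136 136 134 134 135]
324 left [-106.  -100.7] right [-120.6   -2.4] seg [120 106  50 100 123 118 118 116 121 123 136 135 134 135 136 135 136 134]
```

Call:
arm_command(
  rows=[
    [[-0.008, 0.006, 0], [0, 0, 0]],
    [[-0.015, 0.012, 0], [0, 0, 0]],
    [[-0.022, 0.018, 0], [0, 0, 0]],
    [[-0.026, 0.018, 0], [0, 0, 0]],
    [[-0.026, 0.018, 0], [0, 0, 0]],
  ],
)

```text
clock: 17.7
position: [541.0, 237.9, 1.2]
ee_rot: [0.036, 0.999, -0.0, 0.0]
contact_force: [-1.5, -2.6, 8.8]
gripper_width: 42.6
grasp_force: 4.2
```

```bash
python3 - <<'E'
from h import *
st();gap()
E
```

```text
t 17.7 pos [541.0454 237.8997   1.2153] xyaw 175.8627725045031 F [-1.4508 -2.57    8.78  ] w 42.61029010508528 g 4.230511208552343 j [ 0.6883  0.5824 -0.3297  0.0009 -0.6587 -2.332 ]
rear 193 [-142.   -94.8]
rear 279 [-142.1  -65.5]
rear 365 [-142.1  -35.9]
rear 452 [-141.8   -5.1]
240 left [-133.6  -98.2] right [-142.2  -40.1] seg [ 56  43  64 106 129 139 140 138 138 137 137 137 136 138 138 138 138 139]
252 left [-129.1  -98.4] right [-142.2   -9.8] seg [ 60  50  93 124 138 138 136 138 137 137 138 137 138 138 137 136 137 138]
264 left [-124.6  -98.2] right [-139.2    0.3] seg [111 137 138 138 137 137 137 139 137 138 139 137 136 135 136 137 136 136]
276 left [-119.9  -98.4] right [-134.6    0.4] seg [127 135 138 137 139 134 137 137 136 137 137 137 137 137 137 136 136 136]
288 left [-115.2  -98.2] right [-129.9    0.5] seg [ 49  48  53  65 101 126 138 139 139 137 138 136 136 138 137 137 137 137]
300 left [-110.4  -98.4] right [-125.     0.3] seg [ 63  50 122 122 121 119 120 120 125 136 137 137 137 136 135 136 137 136]
312 left [-105.4  -98.3] right [-120.1    0.4] seg [ 51  51 122 119 120 118 119 122 133 136 137 137 136 138 137 136 138 137]
324 left [-100.4  -98.1] right [-115.1    0.5] seg [ 48  55 124 120 119 118 120 125 136 136 137 136 137 137 137 136 138 136]
```

Call:
arm_command(
  rows=[
    [[-0.006, 0.003, 0], [0, 0, 0]],
    [[-0.012, 0.002, 0], [0, 0, 0]],
    [[-0.018, 0.002, 0], [0, 0, 0]],
    [[-0.024, 0.002, 0], [0, 0, 0]],
    [[-0.024, 0.002, 0], [0, 0, 0]],
  ],
)

```text
clock: 18.25
position: [547.0, 238.3, 1.2]
ee_rot: [0.036, 0.999, -0.0, 0.0]
contact_force: [-2.1, -0.2, 7.9]
gripper_width: 42.2
grasp_force: 4.2
```

```bash
python3 - <<'E'
from h import *
st();gap()
E
```

```text
t 18.25 pos [546.9614 238.2853   1.2173] xyaw 175.86055681131103 F [-2.0879 -0.1665  7.9298] w 42.227659674846436 g 4.203051107649003 j [ 0.6821  0.589  -0.315   0.0004 -0.6666 -2.3255]
rear 189 [-140.3  -94.7]
rear 276 [-140.1  -65.3]
rear 363 [-140.2  -35.6]
rear 450 [-140.3   -5.1]
240 left [-127.7  -98.2] right [-140.2  -13.3] seg [ 60  48  76 129 141 139 142 138 140 139 138 139 140 138 138 139 138 141]
252 left [-123.2  -98.4] right [-137.8    0.5] seg [137 138 141 140 139 141 139 139 138 139 139 140 140 139 138 139 137 138]
264 left [-118.7  -98.3] right [-133.2    0.2] seg [109 139 140 139 139 138 138 137 138 138 140 140 139 138 138 137 138 138]
276 left [-114.   -98.5] right [-128.6    0.3] seg [ 60  55  49  56  52  49  63 137 139 138 138 140 139 140 139 140 139 139]
288 left [-109.3  -98.3] right [-123.9    0.4] seg [ 55  54 126 123 123 120 121 123 127 138 138 138 139 140 140 138 138 138]
300 left [-104.5  -98.2] right [-119.1    0.5] seg [ 48  53 125 122 121 120 122 124 134 138 139 139 139 138 137 139 140 139]
312 left [-99.5 -98.4] right [-114.1    0.2] seg [ 62  51 122 123 123 120 122 123 133 140 138 139 140 138 139 138 137 140]
324 left [-94.5 -98.3] right [-109.1    0.3] seg [ 53  52 127 122 122 119 123 125 137 140 139 140 140 139 138 136 138 139]
```

Call:
arm_command(
  rows=[
    [[-0.006, 0.004, 0.001], [0, 0, 0]],
    [[-0.012, 0.008, 0.002], [0, 0, 0]],
    [[-0.018, 0.01, 0.002], [0, 0, 0]],
    [[-0.02, 0.01, 0.002], [0, 0, 0]],
  ],
)

```text
clock: 18.7
position: [552.0, 240.4, 1.2]
ee_rot: [0.036, 0.999, -0.0, 0.0]
contact_force: [-3.4, -1.2, 11.5]
gripper_width: 42.9
grasp_force: 5.7
```

```bash
python3 - <<'E'
from h import *
st();gap()
E
```

```text
t 18.7 pos [552.0449 240.3783   1.2012] xyaw 175.8719096460071 F [-3.4009 -1.2192 11.4813] w 42.873464693219724 g 5.678179058886599 j [ 0.6794  0.5956 -0.3004  0.0005 -0.6747 -2.3227]
rear 180 [-140.2  -94.8]
rear 268 [-140.   -65.3]
rear 356 [-140.2  -35.6]
rear 444 [-140.1   -5.2]
240 left [-122.7  -98.2] right [-137.3    0.5] seg [135 141 142 141 141 142 141 142 143 143 143 142 142 141 140 140 142 141]
252 left [-118.2  -98.1] right [-132.8    0.5] seg [135 143 142 143 143 142 141 143 142 142 141 143 142 142 142 141 140 139]
264 left [-113.7  -98.3] right [-128.3    0.6] seg [ 57  51  56  55  52  52  53 143 142 141 141 141 140 142 142 141 141 141]
276 left [-109.   -98.2] right [-123.7    0.6] seg [ 52  62 129 125 126 121 124 126 134 142 143 142 140 142 142 142 142 142]
288 left [-104.3  -98.1] right [-118.9    0.3] seg [ 67  52 127 125 128 122 122 127 128 142 140 142 142 142 142 143 141 142]
300 left [-99.4 -98.3] right [-114.1    0.4] seg [ 59  54 127 124 126 122 124 126 134 144 142 142 142 140 142 141 140 142]
312 left [-94.5 -98.2] right [-109.2    0.4] seg [ 55  58 127 123 122 122 125 128 141 142 141 140 142 140 141 141 140 141]
324 left [-89.5 -98.1] right [-104.2    0.5] seg [ 50  69 127 122 125 122 127 128 142 142 143 142 140 141 143 140 142 140]
```

The card no longer moves under a further push, so it is seated against both the stop and the rail. I lift straight off.

Call:
arm_command(
  rows=[
    [[0, 0, -0.01], [0, 0, 0]],
    [[0, 0, -0.03], [0, 0, 0]],
    [[0, 0, -0.1], [0, 0, 0]],
    [[0, 0, -0.2], [0, 0, 0]],
    [[0, 0, -0.35], [0, 0, 0]],
  ],
)

```text
clock: 19.25
position: [550.4, 239.6, 85.6]
ee_rot: [0.036, 0.999, -0.002, -0.002]
contact_force: [-0.1, 0.6, -0.1]
gripper_width: 42.5
grasp_force: 0.0
```

Call:
arm_command(
  rows=[
    [[0.1, 0, -0.1], [0, 0, 0]],
    [[0.2, 0, -0.25], [0, 0, 0]],
    [[0.3, 0, -0.4], [0, 0, 0]],
    [[0.4, 0, -0.5], [0, 0, 0]],
    [[0.4, 0, -0.5], [0, 0, 0]],
  ],
)

```text
clock: 19.75
position: [451.6, 248.9, 216.3]
ee_rot: [0.035, 0.999, 0.003, 0.003]
contact_force: [0.0, 0.4, -0.9]
gripper_width: 42.7
grasp_force: 0.0
```

```bash
python3 - <<'E'
from h import *
st();gap();cpose()
arm.get_image('scene')
print([(r['score'],r['position']) for r in arm.spot_in('scene','stapler_mid')])
p,d=arm.get_image('top');ci=arm.camera_info('top');W=world(ci,d)
m=(np.abs(W[...,0]-590)<75)&(np.abs(W[...,1]+410)<75)&(W[...,2]>30)&(W[...,2]<65)&(p.max(-1)<60);print('stapler',prect(W[m]),np.median(W[m][:,2]))
q=np.load('top0.npz')['p'];df=(np.abs(p.astype(int)-q).max(-1)>30).astype(np.uint8);df=cv2.morphologyEx(df,cv2.MORPH_OPEN,np.ones((3,3)))
n,l,s,c=cv2.connectedComponentsWithStats(df)
for i in range(1,n):
    if s[i,4]>12: print('changed',s[i],c[i].round())
E
```

```text
t 19.75 pos [451.6103 248.9392 216.3192] xyaw 175.99388721602244 F [ 0.0309  0.4287 -0.9214] w 42.68909265727657 g 0.0 j [ 0.819   0.2072 -0.2853  0.0004 -1.0704 -2.4599]
rear 271 [-139.7  -91. ]
rear 300 [-139.7  -65.4]
rear 329 [-140.6  -39.7]
rear 358 [-139.7  -13.6]
264 left [-126.1  -98.4] right [-140.5   -1.2] seg [ 80 139 138 140 139 139 138 137 138 138 136 138 138 138 138 139 138 137]
276 left [-114.5  -98.1] right [-129.     0.1] seg [ 58  49  60 137 137 139 138 137 136 138 136 138 137 138 135 137 136 137]
288 left [-102.4  -98.8] right [-117.1    0.5] seg [ 71 120 119 137 139 137 139 138 139 137 138 136 137 137 138 138 137 137]
300 left [-90.2 -98.5] right [-104.8   -0. ] seg [ 58 119 119 136 139 139 137 136 137 137 139 138 138 138 138 136 139 137]
312 left [-79.1 -89.1] right [-92.3   0.4] seg [ 70 120 121 139  12  31  42  39 129 139 137 138 139 136 138 138 135 138]
324 left [-66.7 -86.9] right [-79.5  -0.1] seg [ 51 119 121 135 117  24  19  44  42  44  19  22 137 138 138 136 135 138]
centre [397.5678 251.1617] yaw rear -2.46476184065262 sides -2.5926980622357334 -1.713585
[... 455 characters left out ...]
 1855] [392. 237.]
changed [170 215   4  11  33] [171. 220.]
changed [515 221  36  38 469] [530. 237.]
changed [143 247   6   6  22] [145. 250.]
changed [ 528  246  112   97 6418] [579. 297.]
changed [ 436  260   93  132 2268] [484. 320.]
changed [116 277   4   5  17] [117. 279.]
changed [ 91 282  26  47 787] [106. 307.]
changed [116 321  15  14 119] [123. 329.]
changed [349 392  76  77 642] [385. 429.]
changed [308 398   7   4  23] [311. 399.]
changed [303 401   9  13  67] [307. 408.]
changed [185 416  15  19  94] [192. 425.]
changed [292 418   6   7  27] [294. 421.]
changed [329 432  26  37 246] [345. 450.]
changed [433 441  23  23 121] [445. 453.]
changed [320 464   5   4  16] [322. 466.]
```

```bash
python3 -c "
from h import *
print(arm.job_done())"
```

```text
the job is handed in; nothing more can be done
None
```

I handed the job in at about 20 s: the stapler stands upright on bare desk, and the card is home against the back stop and flush along the rail; no bystander showed signs of moving where the arm didn't block the view, but I viewed 11 pictures, one over the limit of 10.

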